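Index the spares carousel and close its open compartment

TASK

One compartment of the rotary spares carousel has lost its steel lid, which lies on the shelf. Turn the carousel (it has a bar knob on top) until the open compartment clicks in at the front mark, and only then lay the lid in it and press it fully down, so that it sits level and flush with its frame. Leave the carousel in that position and the other things where they are.

Things in the scene. Friction and masses are not known exactly. Their poses are not given: they have to be found in the camera images.
- base: Carousel base, fixed: grey plinth 220 x 220 x 34 mm, origin under the axis, front towards -x. On it turns an aluminium disc 208 mm across with six square compartments; five have fixed steel lids with ribs, tops 70 mm above the shelf. A clear guard plate (underside 78, top 82 mm above the shelf) on four posts covers the rear half, from x = 0 to +110 mm.
- turret (a joint): Turn of the carousel about its upright axis, rad, anticlockwise from above positive; turns both ways, 0 (or a full turn) = open compartment at the front mark. A spring detent catches it at six clicks, 60 degrees apart (0, 1.047, ...), within about 5 degrees of each; leaving one takes about 0.2 N m; between clicks it stays where left. It starts about 105 to 180 degrees off, on or between clicks.
- knob (a point): Black bar knob on the carousel's axis, above everything else: an upright bar 50 mm long, 12 mm thick, 32 mm tall. The point is on the axis; the bar reaches from 18 mm below it to 14 mm above it. x lies along the bar and turns with the carousel, z up. The top of the clear guard plate is 24 mm below the point.
- seat (a point): Floor centre of the open compartment, 72 mm from the carousel's axis; x along the radius towards the axis, z up; turns with the carousel. A square pocket 44 x 44 mm, sides along x and y, 7 mm deep, in a frame 4 mm thick. A lid lying on this floor is home.
- clip (a point): Same point as seat. Four rubber friction clips, at 14 mm from the centre in x and y, stick up 2.5 to 4 mm from the pocket floor, unevenly; a lid laid in rests on them, proud and tilted. Each takes about 3.5 N to push down to the floor (about 14 N for all four) and then stays down; nothing springs back.
- front (a point): Place of the front mark (a short dark line on the plinth's rim) at pocket floor height, 47 mm above the shelf and 72 mm from the carousel's axis, on the side away from the guard: the seat must come to this point. It is fixed to the base; x points to the axis.
- lid: Loose steel lid lying flat on the shelf, 0.12 kg: plate 40 x 40 x 7 mm with an upright rib on its middle, 30 mm long along x, 10 mm thick in y, 16 mm tall (top 23 mm above the underside). Origin: centre of the underside, z up. It fits the pocket in any quarter turn.
- tub: Bystander: clear round parts tub with a twist cap, 54 mm across, 52 mm tall; origin under its centre.
- key: Bystander: flat chrome key, 70 mm long along x, 5 mm thick; origin near its middle, underside.
- screwdriver: Bystander: screwdriver with a yellow handle, lying on the shelf; origin under its middle.
- pliers: Bystander: pliers with green grips, lying, 145 mm long along x; origin under the joint.
- torch: Bystander: white torch standing on its head, 42 mm across, 120 mm tall; origin under its centre.
Mind the look-alikes: they are no part of the job. There is more than one size of the lid; the job needs the smallest.

How it is judged:
On the way:
1. the open compartment rests at the front mark (within 4 mm), the lid not yet in it (horizontal distance between seat and front below 0.004 m and velocity of joint turret between -0.1 and 0.1 rad/s and horizontal distance between lid and seat above 0.03 m), for 0.3 s.
At the end, for the whole second after the job is handed in: The open compartment rests at the front mark (within 4 mm); the lid lies in it, pressed home: underside within 1.3 mm of the pocket floor, level within 2 degrees, at rest (horizontal distance between seat and front below 0.004 m and horizontal distance between lid and seat below 0.0045 m and z of lid in the frame of seat between -0.0015 and 0.0013 m and angle between lid's own z axis and vertical below 0.035 rad and linear speed of lid below 0.02 m/s); the robot touches nothing.
It fails at once if a bystander (tub, key, screwdriver, pliers, torch) is shifted more than 30 mm (distance of any of tub, key, screwdriver, pliers, torch from where it was at the start of the episode above 0.03 m).
It also fails if it takes over 72 s, if anything falls off the work surface, if the arm or the gripper's body presses on something with over 40 N, if the wrist force passes 120 N, or if a joint passes its speed limit or range.

ROBOT

A 6-joint arm with a two-finger parallel gripper is mounted at the origin on the work surface. World frame = base frame: x ahead of the robot, y to its left, z up, the work surface at z = 0. Lengths are in m, angles in rad, forces in N, time in s.
With the tool pointing down it reaches from about 0.35 to 0.775 m from the base axis. Payload 7.3 kg.
Tool frame: the origin (TCP) lies on the centre line of the jaws, within the pads' length; the fingertips stand tcp_to_tips ahead of it and the grasp point (between the pads) lies 5 mm behind it (tcp_to_tips is the distance from the TCP to the fingertips, in m); z points along the fingers, y is the line along which they close (so a half turn about z gives the same grasp; the last joint's range is limited). The gripper opens to 92 mm and grips with 3 to 60 N. Pads are 19 mm wide; open, the fingers measure 130 mm over their backs; the gripper's body (75 mm by 190 mm) begins 47 mm behind the grasp point.
Start: joints at [-1.448, 0.342, 1.524, -0, 1.275, -0.146], TCP at [0.139, -0.506, 0.241] pointing down, gripper open.
Joint ranges: [-2.53, 2.53], [-0.77, 2.02], [0.04, 2.7], [-1, 4.14], [0.28, 2.66], [-3.11, 3.11]. Speed limits (rad/s): [2.57, 2.57, 3.14, 3.14, 3.14, 3.14].

INTERFACE

Orientations are given as a rotation vector (axis times angle).
In Python, from plant import * gives the robot as it stands.
- The arm moves only by the tool apply_moves, never from a script. Its argument "plan" is a list of rows, each a list of 2 entries, a list of its own where there are three numbers: the shift along the tool's x, y, z in cm, then the turn about the tool's z in rad. In form: [[[tx, ty, tz], turn], ...]. A call has exactly 5 rows; each row is the pose to reach, as a shift and turn from the pose commanded when the call began, along the tool's axes at that moment; what a row does not reach only later rows make up. A row lasts 1/8 s, in which the tool goes at most 62.5 mm and 10.7 degrees, less where a joint would pass 70% of its speed; a pose out of reach is approached as far as the arm can. A call with a gripper value outside its range is refused whole. "fingers" is the opening, from 0 (shut) to 1 (fully open), set as the call begins (left out, the last holds). The fingers move at their own pace and stop on an object; the grip force is fixed at half the most. Time passes only in rows, so rows that repeat a pose let the fingers close, or fill a call up. It gives the time, the measured TCP pose, the force, the opening and the grip force at its end, in the units of the state.
- observe(): the state, without advancing time (a new reading comes with each control period).
- capture(name): name is "scene" or "side" or "wrist"; returns a dict with "color" (384x512x3 uint8, red, green, blue), "range_z" (384x512 float32, m along the optical axis (not along the pixel's ray), 0 where there is no reading), "intrinsics" (3x3 intrinsics, pixels), "cam_to_world" (4x4, takes a point from camera to world coordinates); the wrist camera has in their place "T_tool_cam" (4x4, takes a point from camera to tool coordinates, whose origin is the TCP and whose axes are the flange's). Camera axes: x right, y up, looking along -z (the intrinsics and any distortion apply to the point x, -y, -z); pixel columns grow to the right and rows downward; lengths in m; the calibration is good to about 2 mm. A picture is of the moment at which its call begins: read the wrist's pose just before it.
- close_job(): hands the job in; it is judged then, once.
The state is a dict: "clock": time; "qpos": joint angles; "joint_vel": joint speeds; "joint_torque": joint torques, N m; "position": TCP position; "eef_rot": TCP orientation; "wrist_force": force on the tool from outside, world axes, zero at the start; "torque": the same for the moment, N m; "width": finger opening in m; "grip_force": force on a finger pad.
Only numpy, scipy, OpenCV 4.12 (cv2) and the standard library are available. Lean on these libraries where they do the work, as an engineer would, in place of code of your own. Each camera call takes 0.05 s, during which the arm holds its last target. There are 200 camera calls.

## Working session

There is one attempt and no reset: what is moved stays moved. The work goes in short steps, Python scripts to look and compute and a tool call to move; the robot and the scene stay as the last step left them, time stands still between calls to the robot, and variables do not carry over. Pictures are saved under pics/ and viewed, at most 10 in all, crops included, and the job is handed in when it is done.

Besides the shell and the picture viewer there is one more tool, called after "Emit:" by a JSON object that holds its "name" and its "arguments". apply_moves: Moves the arm, as the interface text tells. Its arguments: {"type":"object","properties":{"plan":{"type":"array","items":{"type":"array"}},"fingers":{"type":"number"}},"required":["plan"]}

```bash
mkdir -p pics; ls
cat > h.py <<'E'
from plant import *
import numpy as np, cv2
from scipy.spatial.transform import Rotation as R
def cloud(c, T):
    z=c["range_z"]; K=np.array(c["intrinsics"]); v,u=np.mgrid[:z.shape[0],:z.shape[1]]
    p=np.stack([(u-K[0,2])/K[0,0]*z,-(v-K[1,2])/K[1,1]*z,-z],-1)
    T=np.array(T); w=p@T[:3,:3].T+T[:3,3]; w[z==0]=np.nan; return w
def shot(n):
    o=observe(); c=capture(n)
    if n=="wrist":
        M=np.eye(4); M[:3,:3]=R.from_rotvec(o["eef_rot"]).as_matrix(); M[:3,3]=o["position"]; T=M@np.array(c["T_tool_cam"])
    else: T=c["cam_to_world"]
    return c["color"],cloud(c,T),c,T
def save(im,f): cv2.imwrite("pics/"+f,im[...,::-1])
E
python3 - <<'E'
from h import *
o=observe();print(o, [k for k in globals() if 'tip' in k.lower()])
try: print(tcp_to_tips)
except Exception as e: print(e)
a=shot("scene");b=shot("side")
np.savez("s.npz",ac=a[0],ap=a[1],bc=b[0],bp=b[1])
save(cv2.resize(a[0],(800,600),interpolation=cv2.INTER_CUBIC),"scene.png");save(cv2.resize(b[0],(800,600),interpolation=cv2.INTER_CUBIC),"side.png")
E
```

```text
pics
{'clock': 0.0, 'qpos': array([-1.44798387e+00,  3.42715188e-01,  1.52502369e+00,  1.27436825e-05,
        1.27537048e+00, -1.45978002e-01]), 'joint_vel': array([ 2.29680260e-03,  8.86658191e-04, -1.25419289e-04,  5.39918099e-05,
        2.13075094e-04,  2.42955092e-04]), 'joint_torque': array([ 3.33624957e-03, -4.31235230e+01, -2.44218636e+01,  7.20926025e-02,
        5.60331834e-02, -1.41792975e-04]), 'position': array([ 0.13941101, -0.50575725,  0.24004652]), 'eef_rot': array([-3.11176148e+00, -4.20736219e-01, -4.67168132e-05]), 'wrist_force': array([ 0.53195332, -0.11166783,  0.5731486 ]), 'torque': array([ 0.04976968,  0.03905557, -0.02570847]), 'grip_force': 0.0, 'width': 0.09139790653271561} ['tcp_to_tips']
0.014
```

View pics/scene.png

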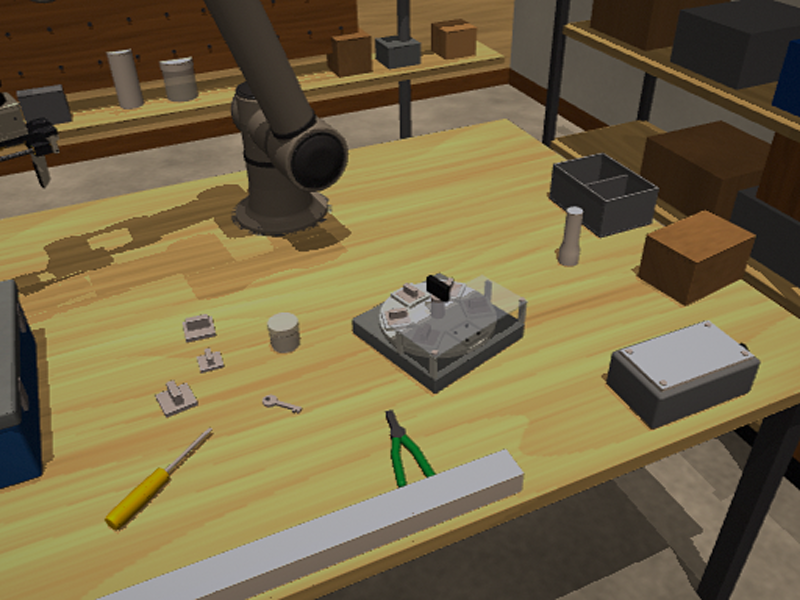

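View pics/side.png

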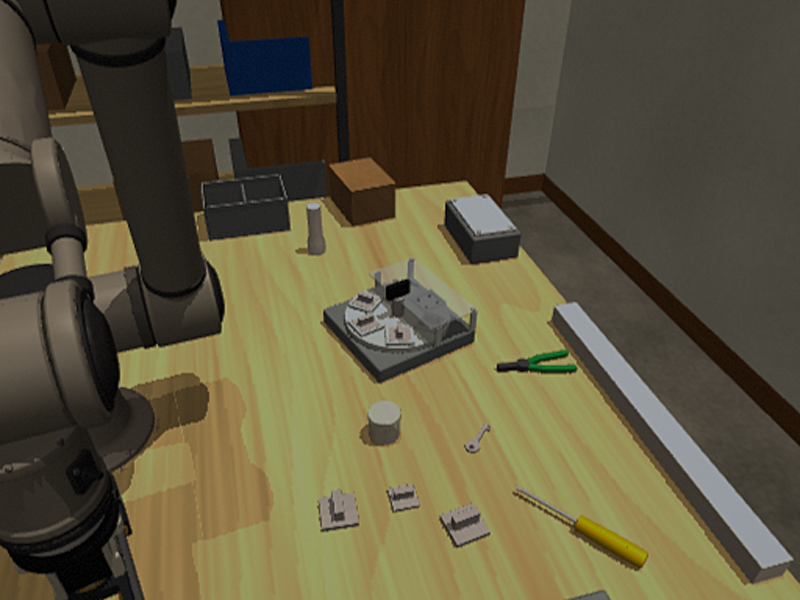

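The scene picture shows three loose lids at (200,327), (210,360) and (177,397), with the one at (210,360) the smallest. It also shows the carousel with its black knob at (440,288) and its guard to the right. In the side view, the smallest lid is at (403,497) and the knob at (398,290).

Run:
```python
from h import *
d=np.load("s.npz")
for n,pts in (("a",dict(lid=(210,360),l2=(200,327),l3=(177,397),knob=(440,288),tub=(284,333),torch=(570,240),key=(282,403),pl=(398,430))),("b",dict(lid=(403,497),l2=(339,512),l3=(465,525),knob=(398,290),tub=(384,422),torch=(315,230),key=(478,440),pl=(525,366)))):
    P=d[n+"p"]
    for k,(u,v) in pts.items():
        u=int(u*.64);v=int(v*.64); q=P[v-4:v+5,u-4:u+5].reshape(-1,3); q=q[np.isfinite(q[:,2])]
        h=q[q[:,2]>0.004]; print(n,k,np.round(np.median(q,0),3),"max z",np.round(h[:,2].max() if len(h) else 0,3))
# knob points: dark, high
for n in "ab":
    P=d[n+"p"];c=d[n+"c"].max(-1)
    m=(P[...,2]>0.086)&(P[...,2]<0.13)&(P[...,0]>.3)&(P[...,0]<.75)&(abs(P[...,1])<.3)&(c<60)
    q=P[m];print(n,len(q),q.mean(0),q.min(0),q.max(0)); t=q[q[:,2]>q[:,2].max()-.006]
    l,V=np.linalg.eigh(np.cov(q[:,:2].T));print(l,V[:,1])
    # plinth pts
    g=(P[...,2]>0.028)&(P[...,2]<0.038)&(P[...,0]>.3)&(P[...,0]<.8)&(abs(P[...,1])<.3)
    r=cv2.minAreaRect(P[g][:,:2].astype(np.float32));print("plinth",r)
```

```text
a lid [ 0.477 -0.265  0.008] max z 0.025
a l2 [ 0.379 -0.262  0.012] max z 0.033
a l3 [ 0.557 -0.332  0.021] max z 0.033
a knob [0.576 0.124 0.111] max z 0.122
a tub [ 0.499 -0.137  0.044] max z 0.053
a torch [0.474 0.466 0.058] max z 0.077
a key [ 0.618 -0.179  0.001] max z 0.007
a pl [ 0.763 -0.038  0.013] max z 0.017
b lid [ 0.467 -0.27   0.012] max z 0.025
b l2 [ 0.369 -0.276  0.026] max z 0.033
b l3 [ 0.538 -0.342  0.017] max z 0.033
b knob [0.567 0.12  0.109] max z 0.121
b tub [ 0.47  -0.151  0.051] max z 0.055
b torch [0.463 0.463 0.064] max z 0.083
b key [ 0.62  -0.184  0.002] max z 0.007
b pl [ 0.769 -0.046  0.011] max z 0.016
a 168 [0.57343752 0.12280992 0.10778842] [0.54509273 0.11259994 0.08651634] [0.59505508 0.13557276 0.12188343]
[8.09879819e-06 2.33648107e-04] [-0.94433627 -0.32898176]
plinth ((0.5491971969604492, -0.01755422353744507), (0.5772569179534912, 0.28995227813720703), 81.38436889648438)
b 149 [0.56666557 0.12024627 0.10764031] [0.54441739 0.11125549 0.08612766] [0.59348249 0.13400624 0.12125335]
[9.33818945e-06 2.16593152e-04] [-0.96386876 -0.26637759]
plinth ((0.4403059780597687, -0.008930802345275879), (0.49836522340774536, 0.29244303703308105), 45.663734436035156)
```

```bash
cat >> h.py <<'E'
def goto(x,y,z,yaw=None):
    o=observe(); M=R.from_rotvec(o["eef_rot"]).as_matrix(); s=M.T@(np.array([x,y,z])-o["position"])*100
    c=np.arctan2(M[1,0],M[0,0]); t=0 if yaw is None else -((yaw-c+np.pi/2)%np.pi-np.pi/2)
    print("shift cm",np.round(s,2),"turn",round(t,3),"yaw now",round(c,3),"q6",round(o["qpos"][5],2))
E
python3 - <<'E'
from h import *
c=capture("wrist");print(np.round(c["T_tool_cam"],3),c["intrinsics"])
goto(0.50,0.12,0.36)
E
```

```text
[[ 0.001  0.967  0.253  0.068]
 [ 1.    -0.001 -0.001  0.001]
 [-0.     0.253 -0.967 -0.144]
 [ 0.     0.     0.     1.   ]] [[325.60831158   0.         250.15532797]
 [  0.         325.60831158 188.32247978]
 [  0.           0.           1.        ]]
shift cm [ 51.39 -50.78 -11.91] turn 0 yaw now 0.269 q6 -0.15
```

Run:
```python
from h import *
goto(0.47,-0.26,0.26);goto(0.57,0.12,0.28)
```

```text
shift cm [ 38.4  -14.93  -1.95] turn 0 yaw now 0.269 q6 -0.15
shift cm [ 58.13 -48.91  -3.91] turn 0 yaw now 0.269 q6 -0.15
```

Emit:
{"name": "apply_moves", "arguments": {"plan": [[[6, -2.3, -0.4], 0], [[12, -4.6, -0.8], 0], [[18, -6.9, -1.2], 0], [[23.5, -9.2, -1.5], 0], [[29, -11.5, -2], 0]]}}

```text
clock: 0.78
position: [0.3897, -0.3168, 0.2606]
eef_rot: [-3.113, -0.421, 0.0]
wrist_force: [0.1, -0.4, -0.0]
width: 0.0917
grip_force: 0.0
```

Emit:
{"name": "apply_moves", "arguments": {"plan": [[[5, -2, 0], 0], [[9, -3.4, 0], 0], [[9.4, -3.4, 0], 0], [[9.4, -3.4, 0], 0], [[9.4, -3.4, 0], 0]]}}

```text
clock: 1.4
position: [0.469, -0.2615, 0.2606]
eef_rot: [3.114, 0.419, -0.001]
wrist_force: [0.1, 0.1, 0.3]
width: 0.0918
grip_force: 0.0
```

Run:
```python
from h import *
im,P,c,T=shot("wrist"); np.savez("w1.npz",c=im,p=P)
save(im,"w1.png"); goto(0.57,0.12,0.28)
```

```text
shift cm [ 19.8  -34.13  -1.94] turn 0 yaw now 0.267 q6 0.65
```

View pics/w1.png

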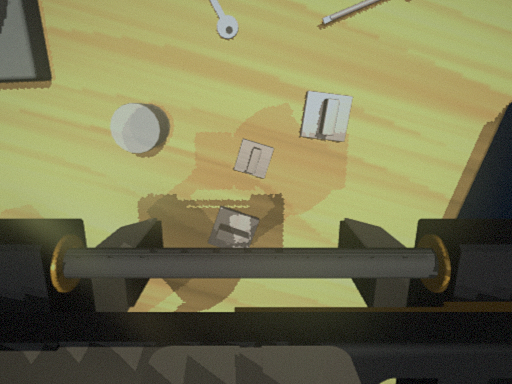

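The wrist view shows the smallest lid at (253,159) with its rib running nearly up-down, and the two bigger lids at (327,117) and (235,228). The tub is at (140,130) and the key at (227,25). Next I'll fit the lid and go on to the carousel.

Run:
```python
from h import *
d=np.load("w1.npz");P=d["p"]; print("table z",np.nanmedian(P[60:90,150:200,2]), P[159,253])
S=P[130:190,220:285]
for lo,hi in((.004,.012),(.018,.03)):
    m=(S[...,2]>lo)&(S[...,2]<hi); n,L,st,ce=cv2.connectedComponentsWithStats(m.astype(np.uint8))
    k=1+np.argmax(st[1:,4]); q=S[L==k]; r=cv2.minAreaRect((q[:,:2]*1000).astype(np.float32)); print(len(q),r,q.mean(0))
    print(np.round(cv2.boxPoints(r)))
```

```text
table z 0.0003431566841960998 [ 0.47447212 -0.26437198  0.02435224]
815 ((472.2103271484375, -265.9090270996094), (39.88479995727539, 40.372947692871094), 88.28382873535156) [ 0.47341132 -0.26560829  0.00734206]
[[ 451. -285.]
 [ 492. -286.]
 [ 493. -247.]
 [ 453. -245.]]
218 ((472.4871520996094, -265.944580078125), (9.989008903503418, 29.749755859375), 88.43708038330078) [ 0.47286111 -0.26577983  0.02329556]
[[ 457. -271.]
 [ 487. -271.]
 [ 487. -261.]
 [ 458. -261.]]
```

Emit:
{"name": "apply_moves", "arguments": {"plan": [[[3, -5.2, -0.4], 0], [[6, -10.3, -0.8], 0], [[9, -15.5, -1.2], 0], [[12, -20.6, -1.6], 0], [[15, -25.8, -2], 0]]}}

```text
clock: 2.08
position: [0.5462, 0.0287, 0.2811]
eef_rot: [3.113, 0.418, 0.001]
wrist_force: [1.1, -0.4, 0.1]
width: 0.0912
grip_force: 0.0
```

Emit:
{"name": "apply_moves", "arguments": {"plan": [[[2.5, -4.3, 0], 0], [[4.8, -8.3, 0], 0], [[4.8, -8.3, 0], 0], [[4.8, -8.3, 0], 0], [[4.8, -8.3, 0], 0]]}}

```text
clock: 2.7
position: [0.5702, 0.1191, 0.2808]
eef_rot: [3.113, 0.418, -0.0]
wrist_force: [-0.2, 0.6, -0.5]
width: 0.0918
grip_force: 0.0
```

Run:
```python
from h import *
im,P,c,T=shot("wrist"); np.savez("w2.npz",c=im,p=P,T=T,K=c["intrinsics"])
save(im,"w2.png"); print(observe()["position"])
```

```text
[0.57025179 0.11917865 0.28090065]
```

View pics/w2.png

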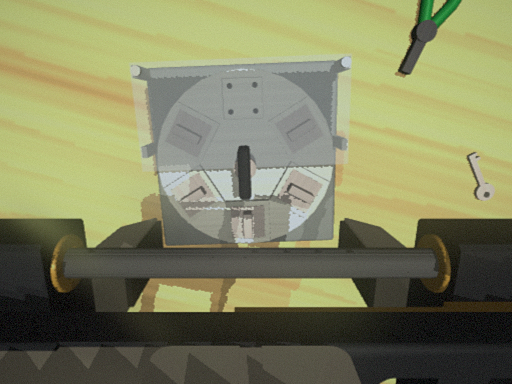

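The carousel from above has its guard over the top half. The open pocket, with four dark clips, is at (242,98) under the guard, about 180° off. The bar knob is at (244,172) and points along that same radius.

Run:
```python
from h import *
d=np.load("w2.npz");P=d["p"];im=d["c"];T=d["T"];K=d["K"]
def ray(u,v,z):
    r=T[:3,:3]@np.array([(u-K[0,2])/K[0,0],-(v-K[1,2])/K[1,1],-1]); return T[:3,3]+r*(z-T[2,3])/r[2]
Q=P[50:245,120:360]
for z0 in np.arange(.0,.125,.004):
    print(int(z0*1000),((Q[...,2]>=z0)&(Q[...,2]<z0+.004)).sum(),end="; ")
m=(Q[...,2]>.105)&(Q[...,2]<.13);q=Q[m];r=cv2.minAreaRect((q[:,:2]*1000).astype(np.float32));print("\nknob",r,q.mean(0)); 
l,V=np.linalg.eigh(np.cov(q[:,:2].T));print(np.arctan2(V[1,1],V[0,1]))
for lo,hi in((.029,.038),(.076,.086),(.063,.074)):
    m=(Q[...,2]>lo)&(Q[...,2]<hi);q=Q[m];
    if len(q)>50:
        b=cv2.minAreaRect((q[:,:2]*1000).astype(np.float32));print(lo,len(q),b,np.round(cv2.boxPoints(b)).tolist())
pts=np.array([ray(u,v,.051)for u,v in((229,86),(255,85),(258,111),(231,112))]);print("clips",pts.round(4),pts.mean(0))
big=cv2.resize(im[50:250,120:360],(800,667),interpolation=cv2.INTER_CUBIC)[:600]; save(big,"w2c.png")
```

```text
0 5922; 4 0; 8 0; 12 0; 16 0; 20 0; 24 0; 28 38; 32 2858; 36 42; 40 0; 44 3142; 48 918; 52 4352; 56 361; 60 44; 64 55; 68 659; 72 9; 76 23; 80 22600; 84 556; 88 97; 92 5; 96 9; 100 5; 104 8; 108 6; 112 10; 116 339; 120 281; 124 0; 
knob ((570.9127197265625, 124.27706909179688), (49.784629821777344, 11.988075256347656), 17.61054039001465) [0.57209485 0.12455439 0.11956757]
-2.8352788455006634
0.029 2938 ((513.4503784179688, 105.98133850097656), (99.67337036132812, 220.19520568847656), 17.305513381958008) [[433.0, 196.0], [499.0, -14.0], [594.0, 16.0], [528.0, 226.0]]
0.076 23112 ((623.0136108398438, 140.968994140625), (110.3201904296875, 220.84518432617188), 17.550024032592773) [[537.0, 230.0], [604.0, 19.0], [709.0, 52.0], [642.0, 263.0]]
0.063 736 ((517.4449462890625, 107.16542053222656), (62.31774139404297, 153.99020385742188), 17.529321670532227) [[465.0, 171.0], [511.0, 24.0], [570.0, 43.0], [524.0, 190.0]]
clips [[0.6478 0.1634 0.051 ]
 [0.6563 0.1362 0.051 ]
 [0.6305 0.1255 0.051 ]
 [0.6215 0.1544 0.051 ]] [0.63901664 0.14487697 0.051     ]
```

View pics/w2c.png

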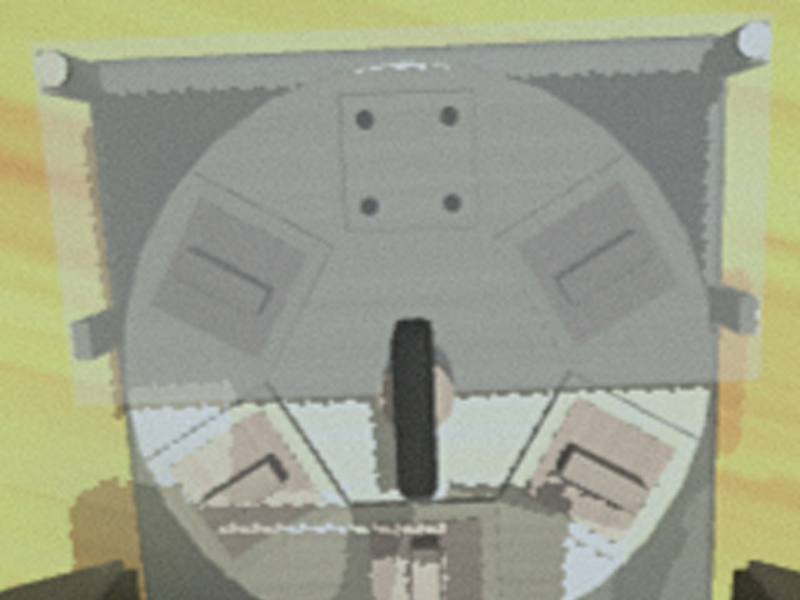

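Run:
```python
from h import *
goto(.5708,.1244,.104,.3065)
```

```text
shift cm [ 0.19 -0.5  17.69] turn -0.04 yaw now 0.267 q6 1.38
```

Emit:
{"name": "apply_moves", "arguments": {"plan": [[[0.2, -0.5, 5], -0.04], [[0.2, -0.5, 10], -0.04], [[0.2, -0.5, 14], -0.04], [[0.2, -0.5, 17], -0.04], [[0.2, -0.5, 17.7], -0.04]], "fingers": 0.5}}

```text
clock: 3.38
position: [0.5698, 0.125, 0.102]
eef_rot: [-3.104, -0.481, 0.006]
wrist_force: [0.1, -0.4, 0.9]
width: 0.0478
grip_force: 0.0
```

Emit:
{"name": "apply_moves", "arguments": {"plan": [[[0, 0, 0], 0], [[0, 0, 0], 0], [[0, 0, 0], 0], [[0, 0, 0], 0], [[0, 0, 0], 0]], "fingers": 0}}

```text
clock: 4.0
position: [0.5714, 0.1257, 0.1045]
eef_rot: [3.103, 0.483, 0.002]
wrist_force: [-0.8, -2.9, 4.7]
width: 0.012
grip_force: 30.0
```

Gripped. Turning anticlockwise, which is a negative turn about the tool's z.

Emit:
{"name": "apply_moves", "arguments": {"plan": [[[0, 0, 0], -0.1], [[0, 0, 0], -0.22], [[0, 0, 0], -0.36], [[0, 0, 0], -0.5], [[0, 0, 0], -0.65]]}}

```text
clock: 4.62
position: [0.5708, 0.1264, 0.1045]
eef_rot: [-2.784, -1.455, -0.001]
wrist_force: [-2.7, 0.0, 5.9]
width: 0.0119
grip_force: 29.9
```

Run:
```python
from h import *
o=observe();print(o["torque"],o["wrist_force"],o["qpos"]);goto(.5708,.1244,.104,.3065)
```

```text
[-0.0094696   0.32784627 -0.12196741] [-2.6918765   0.00802109  5.88711709] [8.66083738e-02 5.83964435e-01 1.53221840e+00 5.55142597e-04
 1.02508750e+00 6.93722666e-01]
shift cm [-0.16  0.11  0.05] turn 0.657 yaw now 0.963 q6 0.69
```

Emit:
{"name": "apply_moves", "arguments": {"plan": [[[0, 0, 0], -0.15], [[0, 0, 0], -0.3], [[0, 0, 0], -0.45], [[0, 0, 0], -0.6], [[0, 0, 0], -0.75]]}}

```text
clock: 5.25
position: [0.5698, 0.1268, 0.1044]
eef_rot: [-2.056, -2.373, 0.001]
wrist_force: [-6.0, 1.4, 9.2]
width: 0.0117
grip_force: 29.9
```

Emit:
{"name": "apply_moves", "arguments": {"plan": [[[0, 0, 0], -0.15], [[0, 0, 0], -0.3], [[0, 0, 0], -0.45], [[0, 0, 0], -0.6], [[0, 0, 0], -0.75]]}}

```text
clock: 5.88
position: [0.5689, 0.1261, 0.1044]
eef_rot: [-1.044, -2.959, 0.002]
wrist_force: [-9.8, -1.6, 11.1]
width: 0.0119
grip_force: 29.9
```

Emit:
{"name": "apply_moves", "arguments": {"plan": [[[0, 0, 0], -0.15], [[0, 0, 0], -0.3], [[0, 0, 0], -0.45], [[0, 0, 0], -0.6], [[0, 0, 0], -0.7]]}}

```text
clock: 6.5
position: [0.5687, 0.1252, 0.1044]
eef_rot: [0.033, -3.137, 0.003]
wrist_force: [-10.3, -5.2, 11.7]
width: 0.0118
grip_force: 30.0
```

Emit:
{"name": "apply_moves", "arguments": {"plan": [[[0, 0, 0], -0.1], [[0, 0, 0], -0.2], [[0, 0, 0], -0.29], [[0, 0, 0], -0.29], [[0, 0, 0], -0.29]]}}

```text
clock: 7.12
position: [0.5691, 0.125, 0.1044]
eef_rot: [0.48, -3.101, 0.002]
wrist_force: [-9.6, -6.0, 10.4]
width: 0.0119
grip_force: 30.0
```

Run:
```python
from h import *
o=observe();print(o["torque"],o["wrist_force"],o["qpos"]);goto(.5708,.1244,.104,.3065)
```

```text
[-0.80554019  1.11757535 -0.02015321] [-9.57519721 -6.01159741 10.38947785] [ 0.08558468  0.58318642  1.53407402 -0.0018791   1.02824039 -1.7916799 ]
shift cm [-0.14 -0.11  0.04] turn 0.001 yaw now -2.834 q6 -1.79
```

Emit:
{"name": "apply_moves", "arguments": {"plan": [[[0, 0, 0], 0], [[0, 0, 0], 0], [[0, 0, 0], 0], [[0, 0, -2], 0], [[0, 0, -6], 0]], "fingers": 0.5}}

```text
clock: 7.75
position: [0.5699, 0.1261, 0.1625]
eef_rot: [0.48, -3.1, -0.001]
wrist_force: [0.2, -0.6, 0.6]
width: 0.0455
grip_force: 0.0
```

Emit:
{"name": "apply_moves", "arguments": {"plan": [[[0, 0, -4], 0], [[0, 0, -8], 0], [[0, 0, -12], 0], [[0, 0, -12], 0], [[0, 0, -12], 0]]}}

```text
clock: 8.38
position: [0.5706, 0.1261, 0.2828]
eef_rot: [0.481, -3.103, -0.0]
wrist_force: [1.0, 0.1, -0.8]
width: 0.0462
grip_force: 0.0
```

Run:
```python
from h import *
im,P,c,T=shot("wrist"); np.savez("w3.npz",c=im,p=P,T=T,K=c["intrinsics"])
save(im[20:260,100:420].repeat(2,0).repeat(2,1),"w3.png"); print(observe()["position"])
Q=P[20:260,100:420]
for lo,hi in((.105,.13),(.029,.038),(.063,.074),(.044,.0505)):
    m=(Q[...,2]>lo)&(Q[...,2]<hi)&(np.hypot(Q[...,0]-.57,Q[...,1]-.124)<.17)
    q=Q[m];b=cv2.minAreaRect((q[:,:2]*1000).astype(np.float32));print(lo,len(q),b)
# open pocket floor: z~.047 near front
F=np.array([.5708-.072*np.cos(.306),.1244-.072*np.sin(.306)]);print("front",F)
m=(abs(Q[...,2]-.047)<.004)&(np.hypot(Q[...,0]-F[0],Q[...,1]-F[1])<.032)
n,L,st,ce=cv2.connectedComponentsWithStats(m.astype(np.uint8));k=1+np.argmax(st[1:,4]);q=Q[L==k]
b=cv2.minAreaRect((q[:,:2]*1000).astype(np.float32));print("pocket",len(q),b,q[:,2].mean(),np.unique(q[:,2].round(3),return_counts=True))
goto(.4723,-.2659,.26,-.03)
```

```text
[0.57037532 0.12609692 0.28230164]
0.105 620 ((570.3494873046875, 125.06779479980469), (49.58992385864258, 11.65414047241211), 17.565387725830078)
0.029 5046 ((522.0902099609375, 109.73654174804688), (118.10343933105469, 220.2714080810547), 17.519826889038086)
0.063 575 ((546.2841186523438, 117.6761703491211), (43.698333740234375, 153.55831909179688), 17.630332946777344)
0.044 8429 ((524.2669677734375, 110.05706787109375), (109.95973205566406, 207.15869140625), 17.675809860229492)
front [0.50214467 0.10271023]
pocket 1576 ((502.1440734863281, 103.14111328125), (44.2330322265625, 43.87757873535156), 17.706356048583984) 0.04755896467620888 (array([0.045, 0.046, 0.047, 0.048, 0.049, 0.05 , 0.051]), array([ 13, 179, 628, 535, 132,  57,  32]))
shift cm [ 21.2  -34.4    2.26] turn 0.337 yaw now -2.834 q6 -1.79
```

View pics/w3.png

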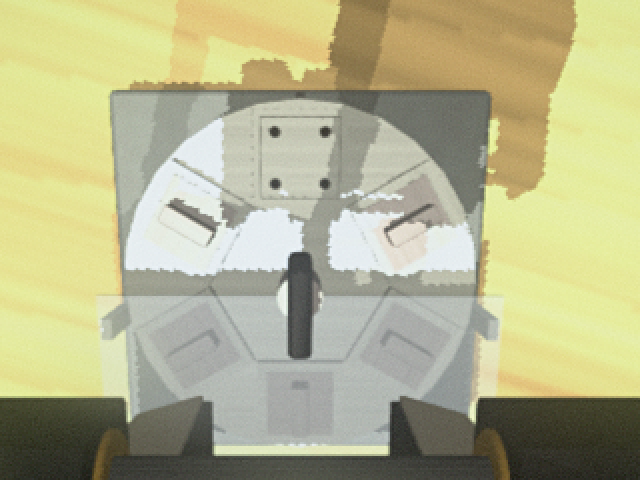

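The pocket with its four clips is now at the front mark, at (300,158) in the crop. Its fitted centre (0.502, 0.103) matches the front point, and the knob lines up with it. Next the lid, measured again with the wrist in the same orientation.

Emit:
{"name": "apply_moves", "arguments": {"plan": [[[3.2, -5.2, 0], 0.1], [[6.4, -10.3, 0], 0.2], [[9.6, -15.5, 0], 0.3], [[12.8, -20.7, 0], 0.337], [[15.9, -25.8, 0], 0.337]]}}

```text
clock: 9.05
position: [0.4962, -0.1695, 0.2823]
eef_rot: [-0.047, -3.139, -0.002]
wrist_force: [0.9, -0.2, -0.3]
width: 0.0459
grip_force: 0.0
```

Run:
```python
from h import *
goto(.4723,-.2659,.26,-.03)
```

```text
shift cm [ 2.09 -9.71  2.23] turn -0.0 yaw now 3.111 q6 -2.02
```

Emit:
{"name": "apply_moves", "arguments": {"plan": [[[1.2, -5.5, 0.5], 0], [[2.1, -9.7, 1], 0], [[2.1, -9.7, 1], 0], [[2.1, -9.7, 1], 0], [[2.1, -9.7, 1], 0]]}}

```text
clock: 9.68
position: [0.4738, -0.263, 0.2735]
eef_rot: [-0.044, -3.141, -0.001]
wrist_force: [-0.6, 0.3, 0.2]
width: 0.0459
grip_force: 0.0
```

Run:
```python
from h import *
im,P,c,T=shot("wrist"); o=observe();print(o["position"])
S=P
for lo,hi in((.004,.012),(.018,.03)):
    m=(S[...,2]>lo)&(S[...,2]<hi)&(np.hypot(S[...,0]-.472,S[...,1]+.266)<.04); n,L,st,ce=cv2.connectedComponentsWithStats(m.astype(np.uint8))
    k=1+np.argmax(st[1:,4]); q=S[L==k]; r=cv2.minAreaRect((q[:,:2]*1000).astype(np.float32)); print(len(q),r,q.mean(0))
    x,y=np.array(r[0])/1000
goto(x,y,.0215,-.03); goto(x,y,.0215,-.028)
```

```text
[ 0.47387727 -0.26306789  0.27368545]
765 ((472.6488037109375, -264.998291015625), (38.57450866699219, 40.23612976074219), 88.62042999267578) [ 0.47172447 -0.26484109  0.00727857]
216 ((472.0691833496094, -264.8587341308594), (9.86739444732666, 29.36481475830078), 88.32803344726562) [ 0.47196072 -0.26490148  0.02309068]
shift cm [ 0.17 -0.19 25.22] turn 0.002 yaw now 3.114 q6 -2.19
shift cm [ 0.17 -0.19 25.22] turn -0.0 yaw now 3.114 q6 -2.19
```

Emit:
{"name": "apply_moves", "arguments": {"plan": [[[0.1, -0.2, 5], 0], [[0.1, -0.2, 11], 0], [[0.1, -0.2, 17], 0], [[0.1, -0.2, 21], 0], [[0.1, -0.2, 23], 0]]}}

```text
clock: 10.35
position: [0.4718, -0.2645, 0.0415]
eef_rot: [-0.044, -3.139, -0.003]
wrist_force: [0.6, -0.7, 0.2]
width: 0.0458
grip_force: 0.0
```

Emit:
{"name": "apply_moves", "arguments": {"plan": [[[0, 0, 0.8], 0], [[0, 0, 1.5], 0], [[0, 0, 2.0], 0], [[0, 0, 2.1], 0], [[0, 0, 2.1], 0]]}}

```text
clock: 10.98
position: [0.4726, -0.2664, 0.0231]
eef_rot: [0.047, 3.141, -0.001]
wrist_force: [-0.3, 1.1, -0.3]
width: 0.046
grip_force: 0.0
```

Emit:
{"name": "apply_moves", "arguments": {"plan": [[[0, 0, 0], 0], [[0, 0, 0], 0], [[0, 0, 0], 0], [[0, 0, 0], 0], [[0, 0, 0], 0]], "fingers": 0}}

```text
clock: 11.6
position: [0.4724, -0.2662, 0.0227]
eef_rot: [-0.047, -3.141, -0.0]
wrist_force: [-0.2, 0.1, 0.7]
width: 0.0096
grip_force: 30.0
```

Run:
```python
from h import *
goto(.4719,-.2649,.0215,-.03)
```

```text
shift cm [0.05 0.13 0.12] turn 0.0 yaw now 3.112 q6 -2.2
```

Emit:
{"name": "apply_moves", "arguments": {"plan": [[[0, 0, -2], 0], [[0, 0, -6], 0], [[0, 0, -11], 0], [[0, 0, -14], 0], [[0, 0, -15], 0]]}}

```text
clock: 12.22
position: [0.4729, -0.2667, 0.1744]
eef_rot: [0.047, 3.139, -0.003]
wrist_force: [-0.7, -0.3, -2.7]
width: 0.0096
grip_force: 30.0
```

Run:
```python
from h import *
print(observe()["width"]);goto(.5021,.1031,.17,.307)
```

```text
0.009627643419203363
shift cm [-1.81 37.05  0.37] turn -0.337 yaw now 3.112 q6 -2.2
```

Emit:
{"name": "apply_moves", "arguments": {"plan": [[[-0.2, 3.5, 0], 0], [[-0.5, 9, 0], -0.08], [[-0.8, 15, 0], -0.17], [[-1.1, 21, 0], -0.26], [[-1.4, 27, 0], -0.337]]}}

```text
clock: 12.85
position: [0.4937, 0.0051, 0.1713]
eef_rot: [0.484, -3.102, -0.001]
wrist_force: [1.0, 0.6, -0.3]
width: 0.0101
grip_force: 30.0
```

Run:
```python
from h import *
goto(.5021,.1031,.10,.307)
```

```text
shift cm [-3.8   9.07  7.13] turn 0.003 yaw now -2.832 q6 -2.03
```

Emit:
{"name": "apply_moves", "arguments": {"plan": [[[-2, 4.5, 1], 0.003], [[-3.4, 8, 2.5], 0.003], [[-3.8, 9.0, 4.5], 0.003], [[-3.8, 9.0, 5.5], 0.003], [[-3.8, 9.0, 6], 0.003]]}}

```text
clock: 13.48
position: [0.5029, 0.0999, 0.1116]
eef_rot: [0.475, -3.103, 0.0]
wrist_force: [0.0, -0.9, -1.2]
width: 0.0097
grip_force: 30.0
```

Emit:
{"name": "apply_moves", "arguments": {"plan": [[[0, 0, 0], 0], [[0, 0, 0], 0], [[0, 0, 0], 0], [[0, 0, 0], 0], [[0, 0, 0], 0]]}}

```text
clock: 14.1
position: [0.5035, 0.1005, 0.1128]
eef_rot: [-0.476, 3.105, -0.0]
wrist_force: [-0.1, -0.4, -0.9]
width: 0.0099
grip_force: 30.0
```

Run:
```python
from h import *
goto(.5021,.1031,.073,.307)
a,P,_,_=shot("wrist"); save(a,"w4.png")
```

```text
shift cm [0.06 0.29 3.98] turn -0.003 yaw now -2.837 q6 -1.83
```

View pics/w4.png

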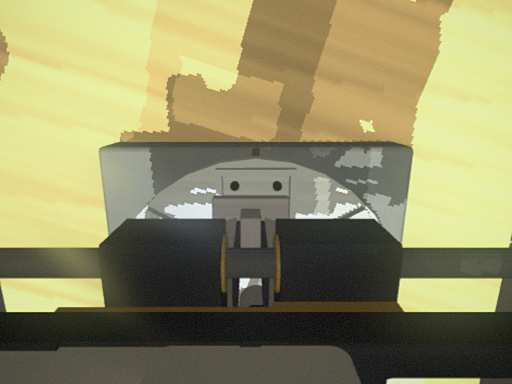

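The lid hangs in the gripper over the pocket. The lid's centre column is about 251 and the clips' centre about 255, so it needs about 3 mm along +y, as computed. Descending.

Emit:
{"name": "apply_moves", "arguments": {"plan": [[[0.06, 0.29, 0.2], 0], [[0.06, 0.29, 0.8], 0], [[0.06, 0.29, 1.6], 0], [[0.06, 0.29, 2.3], 0], [[0.06, 0.29, 2.6], 0]]}}

```text
clock: 14.78
position: [0.5017, 0.103, 0.0859]
eef_rot: [0.476, -3.104, -0.0]
wrist_force: [-0.4, 0.5, -1.3]
width: 0.0098
grip_force: 30.0
```

Emit:
{"name": "apply_moves", "arguments": {"plan": [[[0, 0, 0], 0], [[0, 0, 0.2], 0], [[0, 0, 0.4], 0], [[0, 0, 0.6], 0], [[0, 0, 0.6], 0]]}}

```text
clock: 15.4
position: [0.5019, 0.1031, 0.0805]
eef_rot: [0.476, -3.105, 0.0]
wrist_force: [-0.4, -0.1, -0.9]
width: 0.0099
grip_force: 30.0
```

Run:
```python
from h import *
goto(.5021,.1031,.0697,.307)
a,P,_,_=shot("wrist"); save(a[140:320,130:380].repeat(3,0).repeat(3,1),"w5.png")
```

```text
shift cm [-0.02 -0.    1.08] turn -0.003 yaw now -2.837 q6 -1.82
```

View pics/w5.png

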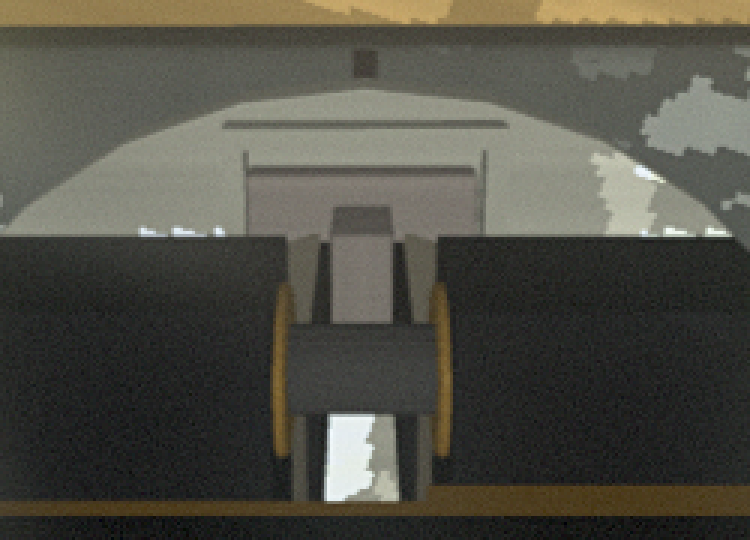

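The lid sits at columns 247–475 and the pocket at 246–486, so the lid is about 1 mm left of centre. I'll correct by +1 mm in y and lower it gently.

Emit:
{"name": "apply_moves", "arguments": {"plan": [[[0, 0.1, 0], 0], [[0, 0.1, 0.2], 0], [[0, 0.1, 0.4], 0], [[0, 0.1, 0.5], 0], [[0, 0.1, 0.6], 0]]}}

```text
clock: 16.08
position: [0.5017, 0.104, 0.0746]
eef_rot: [0.476, -3.105, 0.0]
wrist_force: [0.2, -0.1, -0.3]
width: 0.0096
grip_force: 30.0
```

Emit:
{"name": "apply_moves", "arguments": {"plan": [[[0, 0, 0.05], 0], [[0, 0, 0.1], 0], [[0, 0, 0.15], 0], [[0, 0, 0.2], 0], [[0, 0, 0.25], 0]]}}

```text
clock: 16.7
position: [0.5018, 0.1041, 0.0727]
eef_rot: [-0.476, 3.105, -0.0]
wrist_force: [-2.2, 0.9, 6.7]
width: 0.0099
grip_force: 30.0
```

Emit:
{"name": "apply_moves", "arguments": {"plan": [[[0, 0, 0.1], 0], [[0, 0, 0.2], 0], [[0, 0, 0.3], 0], [[0, 0, 0.35], 0], [[0, 0, 0.4], 0]]}}

```text
clock: 17.32
position: [0.5019, 0.104, 0.0696]
eef_rot: [-0.476, 3.104, -0.001]
wrist_force: [-4.9, -0.6, 17.7]
width: 0.0095
grip_force: 30.0
```

Run:
```python
from h import *
o=observe();print(o["position"],o["wrist_force"],o["torque"],o["width"])
```

```text
[0.50186301 0.10402077 0.06958561] [-4.90006097 -0.5839216  17.69541032] [-0.03690195  0.81459357 -0.01160055] 0.009475561065093025
```

Emit:
{"name": "apply_moves", "arguments": {"plan": [[[0, 0, 0.05], 0], [[0, 0, 0.1], 0], [[0, 0, 0.15], 0], [[0, 0, 0.2], 0], [[0, 0, 0.2], 0]]}}

```text
clock: 17.95
position: [0.5019, 0.1039, 0.0695]
eef_rot: [-0.476, 3.103, -0.001]
wrist_force: [-9.9, -2.8, 32.1]
width: 0.0098
grip_force: 30.0
```

Bottomed out: the force rose to 32 N with no further travel. Easing off, releasing, then rising.

Emit:
{"name": "apply_moves", "arguments": {"plan": [[[0, 0, -0.2], 0], [[0, 0, -0.2], 0], [[0, 0, -0.2], 0], [[0, 0, -0.2], 0], [[0, 0, -0.2], 0]], "fingers": 0.28}}

```text
clock: 18.58
position: [0.502, 0.104, 0.0683]
eef_rot: [-0.476, 3.105, -0.0]
wrist_force: [-0.2, -0.9, 5.2]
width: 0.0256
grip_force: 2.6
```

Emit:
{"name": "apply_moves", "arguments": {"plan": [[[0, 0, -1], 0], [[0, 0, -3], 0], [[0, 0, -7], 0], [[0, 0, -12], 0], [[0, 0, -17], 0]]}}

```text
clock: 19.2
position: [0.5013, 0.104, 0.2398]
eef_rot: [0.476, -3.105, -0.0]
wrist_force: [1.2, 0.2, 0.0]
width: 0.026
grip_force: 0.0
```

Emit:
{"name": "apply_moves", "arguments": {"plan": [[[-3, 0, -3], 0], [[-6, 0, -4], 0], [[-7, 0, -4], 0], [[-7, 0, -4], 0], [[-7, 0, -4], 0]]}}

```text
clock: 19.82
position: [0.5674, 0.1248, 0.2773]
eef_rot: [0.476, -3.103, 0.0]
wrist_force: [-0.0, -1.1, -0.2]
width: 0.0256
grip_force: 0.0
```

Run:
```python
from h import *
im,P,c,T=shot("wrist"); save(im[20:260,100:420].repeat(2,0).repeat(2,1),"w6.png"); print(observe()["position"])
F=np.array([.5021,.1031]);a=.307;Rm=np.array([[np.cos(a),np.sin(a)],[-np.sin(a),np.cos(a)]])
l=(P[...,:2]-F)@Rm.T
r=(abs(l)<.017).all(-1)&(abs(P[...,2]-.054)<.006)&(abs(l[...,1])>.007); q=l[r];z=P[r][:,2]
A=np.c_[q,np.ones(len(q))];s=np.linalg.lstsq(A,z,rcond=None)[0];print("lid top plane slopes,z",s,len(q))
f=(abs(l)<.0245).all(-1)&(abs(l).max(-1)>.0228)&(abs(P[...,2]-.054)<.006);print("frame z",np.median(P[f][:,2]),f.sum())
b=(abs(l)<.02).all(-1)&(P[...,2]>.065);rr=cv2.minAreaRect((P[b][:,:2]*1000).astype(np.float32));print("rib",rr,np.median(P[b][:,2]))
k=(P[...,2]>.112)&(P[...,2]<.13);print("knob",cv2.minAreaRect((P[k][:,:2]*1000).astype(np.float32)))
```

```text
[0.56754945 0.12478029 0.27760392]
lid top plane slopes,z [-0.00653196  0.00065998  0.0544003 ] 590
frame z 0.05435219481330242 310
rib ((501.45404052734375, 103.61679077148438), (29.33926010131836, 9.529581069946289), 17.597076416015625) 0.07022994030432633
knob ((570.62109375, 124.82635498046875), (49.74455261230469, 11.719383239746094), 17.656307220458984)
```

View pics/w6.png

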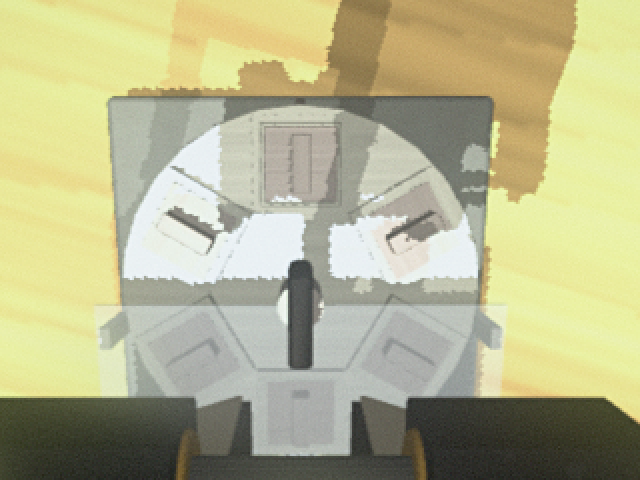

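The lid is in the front pocket at (300,165), flush with its frame (both 54.4 mm) and level within 0.4°. It is centred, the carousel is in its click, and the gripper is clear. Handing in.

```bash
python3 -c "
from plant import *
print(close_job())"
```

```text
the job is handed in; nothing more can be done
None
```

The open compartment is clicked in at the front mark, the smallest lid is pressed home (flush with its frame, level within about 0.4° by the last wrist-camera measurement), and the job is handed in at about 20 s; no verdict was returned.

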